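# Test the emergency stop of a heater rig and reset it

## Task

Test the rig's emergency stop: press the red mushroom button in until it latches and take the finger off so that it stays in by itself, then push one of its lobes round clockwise (the way its white arrows point) until it springs out again, and then press the blue reset button right in and let it come back. Use only the closed fingertips and never take the red head or one of its lobes between the fingers; do not press the green start button, and leave the loose things about the panel where they lie.

Things in the scene. Friction and masses are not known exactly. Their poses are not given: they have to be found in the camera images.
- panel: the operator panel: aluminium plate 170 x 400 mm on two extrusions, fixed to the bench; origin on the bench surface under its centre, the long side along its y axis, plate top 36 mm above the origin. On it in one row along y, 115 mm apart, in any order, stand three control boxes, each 72 x 72 mm and 56 mm high (lid 92 mm above the bench), turned as the panel is: a yellow-lidded one with the emergency stop and two white-lidded ones with a blue and a green button
- stop_top (a point): middle of the domed top of the red emergency-stop head, on its axis, 35 mm above the yellow lid when out; z up, x along lobe_a; turns and sinks with the head. Head 17 mm high in the middle, clover-shaped: round middle of 22.5 mm radius, three lobes to 33 mm, open space between and beside them down to the lid (black collar round the stem: 24 mm radius, 5 mm high)
- lobe_a (a point): point on top of one of the three lobes of the red head, on the lobe's centre line, 23 mm from the head's axis and 5 mm lower than stop_top (each lobe is 21 mm wide with a round end that reaches 33 mm from the axis, and 12 mm thick below this point). It moves with the head. lobe_a lies along the head's x axis
- lobe_b (a point): point on top of one of the three lobes of the red head, on the lobe's centre line, 23 mm from the head's axis and 5 mm lower than stop_top (each lobe is 21 mm wide with a round end that reaches 33 mm from the axis, and 12 mm thick below this point). It moves with the head. lobe_b lies 120 degrees anticlockwise (seen from above) of lobe_a
- lobe_c (a point): point on top of one of the three lobes of the red head, on the lobe's centre line, 23 mm from the head's axis and 5 mm lower than stop_top (each lobe is 21 mm wide with a round end that reaches 33 mm from the axis, and 12 mm thick below this point). It moves with the head. lobe_c lies 120 degrees clockwise of lobe_a
- stop_press (a joint): how far the red head is pressed in, m: 0 out, at most 0.009. A spring pushes it out (4 N at first, about 12 N at most on the way in). At 0.0073 it snaps past a catch and then stays in at about 0.007 when let go. Only turning it frees it
- stop_twist (a joint): turn of the red head, rad, growing clockwise seen from above: 0 at rest, at most 0.9. A spring turns it back to 0; it takes 3 to 7 N pushed sideways against the outer part of a lobe. At about 0.5 (at the latest 0.6) the catch lets go and the head springs out
- reset_top (a point): centre of the top face of the blue reset button, 28 mm across, in a steel ring 44 mm across; 22 mm above its box's lid when out, 10 mm proud of the ring
- reset (a joint): how far the blue reset button is pressed, m: 0 out, 0.006 fully in (5 N). It springs back
- start_top (a point): centre of the top face of the green start button, built like the reset button
- start (a joint): how far the green start button is pressed, m: 0 out, 0.006 fully in (5 N)
- tc_plug: small yellow thermocouple plug, 52 x 25 x 13 mm, lying on the panel plate in front of the boxes. Origin on its underside near its middle. Leave it alone
- ferrule_jar: small clear jar with black cap, 52 mm across, 62 mm tall, standing on the bench behind the panel. Origin on its underside near its middle. Leave it alone
- screwdriver: orange-handled screwdriver, 190 mm long, lying on the bench on the robot's side of the panel. Origin on its underside near its middle. Leave it alone
- safety_relay: orange and black relay module, 100 x 90 x 23 mm, lying flat on the bench behind the panel. Origin on its underside near its middle. Leave it alone
- tape_roll: yellow roll of tape, 64 mm across, 18 mm high, lying on the bench on the robot's side of the panel. Origin on its underside near its middle. Leave it alone
- test_block: bare aluminium block 60 x 40 x 18 mm on the bench behind the panel. Origin on its underside near its middle. Leave it alone
- marker: white and blue marker pen, 135 mm long, 14 mm thick, lying on the bench on the robot's side of the panel. Origin on its underside near its middle. Leave it alone

How it is judged (in metres and radians):
On the way, in this order (a step that is already met when the one before it is completed fails the run):
1. the red head has latched: it stays in by itself with no finger on it (value of joint stop_press above 0.0055 m and contact force between stop_twist and the fingers below 0.3 N), for 0.2 s.
2. the red head has been turned off its catch and has sprung out (value of joint stop_press below 0.0015 m), for 0.2 s.
3. the blue reset button is pressed in (value of joint reset above 0.004 m), for 0.1 s.
At the end, for the whole second after the job is handed in: The red head is out (within 1.5 mm) and turned back to rest (within 0.1 rad), the blue and green buttons are out (within 1.5 mm), and no loose thing has moved 20 mm (value of joint each of stop_press, reset, start below 0.0015 m and value of joint stop_twist below 0.1 rad and distance of each of tc_plug, ferrule_jar, screwdriver, safety_relay, tape_roll, test_block, marker from where it was at the start of the episode below 0.02 m); the robot touches nothing.
It fails at once if the red head or one of its lobes is taken between the fingers ((horizontal distance between the grasp point and stop_top below 0.008 m and z of the grasp point in the frame of stop_top below 0.006 m) or (horizontal distance between the grasp point and lobe_a below 0.008 m and z of the grasp point in the frame of stop_top below 0.006 m) or (horizontal distance between the grasp point and lobe_b below 0.008 m and z of the grasp point in the frame of stop_top below 0.006 m) or (horizontal distance between the grasp point and lobe_c below 0.008 m and z of the grasp point in the frame of stop_top below 0.006 m)).
It fails at once if the green start button is pressed (2 mm) (value of joint start above 0.002 m).
It fails at once if a loose thing is moved 20 mm or lifted (distance of any of tc_plug, ferrule_jar, screwdriver, safety_relay, tape_roll, test_block, marker from where it was at the start of the episode above 0.02 m).
It also fails if it takes over 48 s, if anything falls off the work surface, if the arm or the gripper's body presses on something with over 40 N, if the wrist force passes 120 N, or if a joint passes its speed limit or range.

## Robot

A 6-joint arm with a two-finger parallel gripper is mounted at the origin on the work surface. World frame = base frame: x ahead of the robot, y to its left, z up, the work surface at z = 0. Lengths are in mm, angles in rad, forces in N, time in s.
With the tool pointing down it reaches from about 350 to 975 mm from the base axis. Payload 7.1 kg.
Tool frame: the origin (TCP) lies between the finger pads; the fingertips stand 8 mm ahead of it and the grasp point (between the pads) lies 11 mm behind it; x points along the fingers, y is the direction in which the jaws open and shut, and the axes are right-handed (so a half turn about x gives the same grasp; the last joint's range is limited). The gripper opens to 88 mm and grips with 3 to 60 N. Pads are 20 mm wide; open, the fingers measure 115 mm over their backs; the gripper's body (75 mm by 178 mm) begins 61 mm behind the grasp point.
Start: joints at [1.239, 0.423, 1.63, -0, 1.089, -0.019], TCP at [192.296, 594.666, 230.675] pointing down, gripper open.
Joint ranges: [-3, 3], [-0.9, 2.11], [0.09, 2.58], [-1.31, 4.45], [0.11, 2.69], [-2.54, 2.54]. Speed limits (rad/s): [2.39, 2.39, 3.01, 3.14, 3.14, 3.14].

## Interface

Orientations are given as a rotation vector (axis times angle).
In Python, from workcell import ctrl gives the robot as it stands.
- The arm moves only by the tool apply_moves, never from a script. Its argument "increments" is a list of rows, each an object with "gripper": the opening in per cent of the stroke, from 0 (shut) to 100 (fully open); "delta_pos": the shift along the tool's x, y, z in cm, a list of three; "dr": the turn, a rotation vector about the tool's x, y, z in rad, a list of three. In form: [{"gripper": gripper, "delta_pos": [dx, dy, dz], "dr": [ax, ay, az]}, ...]. A call has exactly 5 rows; each row shifts and turns the commanded pose from where the row before left it, along the tool's axes as they then stand; what a row does not reach is not made up. A row lasts 1/12 s, in which the tool goes at most 41.7 mm and 7.16 degrees, less where a joint would pass 70% of its speed; a pose out of reach is approached as far as the arm can. A call with a gripper value outside its range is refused whole. The fingers move at their own pace and stop on an object; the grip force is fixed at half the most. Time passes only in rows, so rows that do not move let the fingers close, or fill a call up. It gives the time, the measured TCP pose, the force and the opening at its end, in the units of the state.
- ctrl.get_obs(): the state, without advancing time (a new reading comes with each control period).
- ctrl.get_image(name): name is "scene" or "top" or "wrist"; returns a dict with "img" (480x640x3 uint8, red, green, blue), "range_z" (480x640 float32, mm along the optical axis (not along the pixel's ray), 0 where there is no reading), "mtx" (3x3 intrinsics, pixels), "rvec" (rotation vector, rad) and "tvec" (3), from world to camera coordinates, as OpenCV has them. Camera axes: x right, y down, z forward; pixel columns grow to the right and rows downward; lengths in mm; the calibration is good to about 2 mm. A picture is of the moment at which its call begins.
- ctrl.close_job(): hands the job in, once; it reports no verdict.
The state is a dict: "t": time; "qpos": joint angles; "qvel": joint speeds; "joint_torque": joint torques, N m; "ee_pos": TCP position; "orientation": TCP orientation; "ft_force": force on the tool from outside, world axes, zero at the start; "moment": the same for the moment, N m; "width": finger opening in mm.
Only numpy, scipy, OpenCV 4.12 (cv2) and the standard library are available. Lean on these libraries where they do the work, as an engineer would, in place of code of your own. Each camera call takes 0.05 s, during which the arm holds its last target. There are 200 camera calls.

## Working session

There is one attempt and no reset: what is moved stays moved. The work goes in short steps, Python scripts to look and compute and a tool call to move; the robot and the scene stay as the last step left them, time stands still between calls to the robot, and variables do not carry over. Pictures are saved under pics/ and viewed, about 8 in all and at most 12, crops included, and the job is handed in when it is done.

Besides the shell and the picture viewer there is one more tool, called after "Call:" as name(argument=value, ...), one argument or row to a line, values as JSON. apply_moves: Moves the arm, as the interface text tells. Its arguments: {"type":"object","properties":{"increments":{"type":"array","items":{"type":"object","properties":{"gripper":{"type":"number"},"delta_pos":{"type":"array","items":{"type":"number"}},"dr":{"type":"array","items":{"type":"number"}}}}}},"required":["increments"]}

```bash
mkdir -p pics; cat > h.py <<'E'
import numpy as np, cv2
from workcell import ctrl
def grab(n):
    d=ctrl.get_image(n); d['R']=cv2.Rodrigues(np.array(d['rvec'],float))[0]; d['t']=np.array(d['tvec'],float).ravel(); return d
def cloud(d):
    z=d['range_z'].astype(float); v,u=np.mgrid[:480,:640]; K=np.array(d['mtx'])
    p=np.stack([(u-K[0,2])/K[0,0]*z,(v-K[1,2])/K[1,1]*z,z],-1)
    w=(p-d['t'])@d['R']; w[z==0]=np.nan; return w
def save(d,name): cv2.imwrite('pics/'+name,cv2.cvtColor(d['img'],cv2.COLOR_RGB2BGR))
E
python3 - <<'E'
from h import *
o=ctrl.get_obs(); print({k:np.round(v,3) for k,v in o.items()})
print(np.round(cv2.Rodrigues(np.array(o['orientation'],float))[0],3))
d=grab('top'); save(d,'top0.png'); w=cloud(d)
hsv=cv2.cvtColor(d['img'],cv2.COLOR_RGB2HSV); H,S,V=cv2.split(hsv)
for n,m in dict(red=((H<6)|(H>174))&(S>150)&(V>60),blue=(H>100)&(H<125)&(S>130),green=(H>45)&(H<90)&(S>100),yellow=(H>20)&(H<35)&(S>120)).items():
    c,l,s,ce=cv2.connectedComponentsWithStats(m.astype('uint8'))
    for i in range(1,c):
        if s[i,4]>40: print(n,s[i],np.round(ce[i]),np.round(np.nanmedian(w[l==i],0)),'zmax',np.nanpercentile(w[l==i][:,2],95).round())
E
```

```text
{'t': np.float64(0.0), 'qpos': array([ 1.239,  0.424,  1.631,  0.   ,  1.089, -0.019]), 'qvel': array([-0.001,  0.001, -0.003, -0.001,  0.   ,  0.001]), 'joint_torque': array([-1.0000e-03, -5.4462e+01, -2.7367e+01,  6.4000e-02,  2.3000e-02,
       -0.0000e+00]), 'ee_pos': array([192.119, 594.18 , 229.915]), 'orientation': array([ 0.244,  1.557, -0.247]), 'ft_force': array([-0.313, -0.292,  0.105]), 'moment': array([ 0.038,  0.011, -0.028]), 'width': np.float64(87.863)}
[[-0.001  0.308  0.951]
 [-0.001  0.951 -0.308]
 [-1.    -0.002 -0.   ]]
red [392 205  37  39 876] [410. 227.] [596. -96. 124.] zmax 127.0
blue [237 239  18  18 264] [246. 248.] [573. 130. 113.] zmax 115.0
blue [351 309  12  31 220] [357. 324.] [469. -27.  13.] zmax 15.0
green [318 229  19  19 274] [327. 238.] [586.  17. 113.] zmax 115.0
yellow [164  67  13  14 151] [170.  73.] [891. 275.  11.] zmax 14.0
yellow [200  68  12  16 182] [205.  75.] [885. 215.  11.] zmax 14.0
yellow [235  68  13  18 208] [241.  77.] [882. 155.  11.] zmax 14.0
yellow [415 205  16  22 146] [424. 213.] [ 625. -125.   91.] zmax 93.0
yellow [ 378  206   57   55 1180] [399. 239.] [578. -79.  91.] zmax 93.0
yellow [253 284  25  19 355] [265. 293.] [516. 111.  48.] zmax 50.0
yellow [395 321  42  42 804] [416. 342.] [ 441. -116.   17.] zmax 19.0
```

View pics/top0.png

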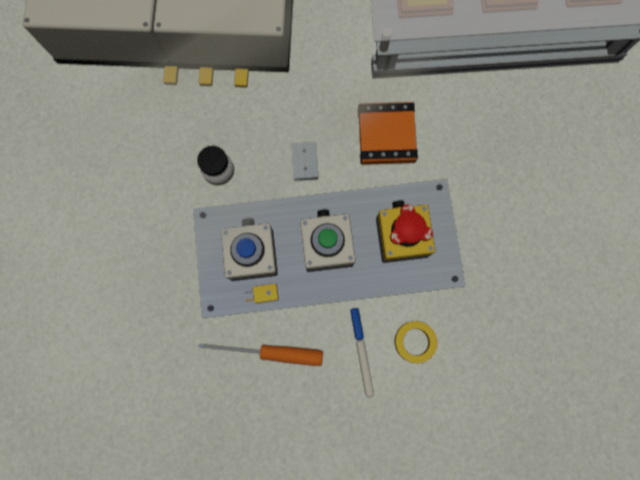

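```bash
python3 - <<'E'
from h import *
from scipy.optimize import least_squares
for n in ('top','scene'):
    d=grab(n); w=cloud(d)
    hsv=cv2.cvtColor(d['img'],cv2.COLOR_RGB2HSV); H,S,V=cv2.split(hsv)
    near=(np.hypot(w[...,0]-598,w[...,1]+98)<42)
    m=near&(w[...,2]>106)&(w[...,2]<135)
    p=w[m]; print(n,m.sum(),'ztop',np.percentile(p[:,2],98).round(1))
    ys,xs=np.nonzero(m); print('px box',xs.min(),xs.max(),ys.min(),ys.max())
    # template fit: clover occupancy on 1mm grid vs top-view points
    g=np.arange(-45,46,1.); 
    from scipy.ndimage import binary_closing
    occ=np.zeros((91,91),bool); i=np.round(p[:,:2]-[598,-98]).astype(int)+45; ok=((i>=0)&(i<91)).all(1); occ[i[ok,0],i[ok,1]]=1
    occ=binary_closing(occ,iterations=2); X,Y=np.meshgrid(g,g,indexing='ij')
    best=None
    for cx in np.arange(-7,7.1,1):
      for cy in np.arange(-7,7.1,1):
        x,y=X-cx,Y-cy
        for a in np.arange(0,120,4):
          t=np.hypot(x,y)<22.5
          for k in range(3):
            c,s=np.cos(np.radians(a+120*k)),np.sin(np.radians(a+120*k)); u=np.clip(x*c+y*s,0,22.5); t|=np.hypot(x-u*c,y-u*s)<10.5
          sc=(t&occ).sum()/(t|occ).sum()
          if best is None or sc>best[0]: best=(sc,598+cx,-98+cy,a)
    print(best)
    for nm,mm in dict(blue=(H>100)&(H<125)&(S>130),green=(H>45)&(H<90)&(S>100)).items():
        q=w[mm&(w[...,2]>108)&(w[...,2]<118)]; print(nm,len(q),((np.nanpercentile(q,2,0)+np.nanpercentile(q,98,0))/2).round(1),q.mean(0).round(1))
    c=d['img'][max(0,ys.min()-25):ys.max()+25,max(0,xs.min()-25):xs.max()+25]
    cv2.imwrite(f'pics/crop_{n}.png',cv2.cvtColor(cv2.resize(c,None,fx=4,fy=4,interpolation=cv2.INTER_CUBIC),cv2.COLOR_RGB2BGR)[:600,:800])
E
```

```text
top 1124 ztop 127.7
px box 390 432 205 244
(np.float64(0.9423604757548033), np.float64(597.0), np.float64(-97.0), np.int64(4))
blue 265 [573.5 130.5 113.2] [573.6 130.5 113.1]
green 275 [585.8  17.  113.3] [585.7  17.  113.1]
scene 659 ztop 126.4
px box 240 276 159 186
(np.float64(0.8386061439706557), np.float64(599.0), np.float64(-95.0), np.int64(8))
blue 226 [576.4 133.  111.8] [577.5 125.4 112.4]
green 183 [ 599.3 -131.2  112. ] [590.3   1.7 112.2]
```

View pics/crop_top.png

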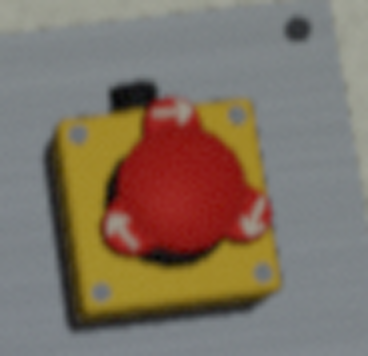

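Call:
apply_moves(
  increments=[
    {"gripper": 0, "delta_pos": [0, 0, 0], "dr": [0.119, 0, 0]},
    {"gripper": 0, "delta_pos": [0, 0, 0], "dr": [0.119, 0, 0]},
    {"gripper": 0, "delta_pos": [0, 0, 0], "dr": [0.119, 0, 0]},
    {"gripper": 0, "delta_pos": [0, 0, 0], "dr": [0.119, 0, 0]},
    {"gripper": 0, "delta_pos": [0, 0, 0], "dr": [0.119, 0, 0]},
  ],
)

```text
t: 0.57
ee_pos: [192.2, 594.4, 230.3]
orientation: [0.713, 1.451, -0.714]
ft_force: [-0.0, -0.1, -0.1]
width: 57.8
```

Call:
apply_moves(
  increments=[
    {"gripper": 0, "delta_pos": [0, 0, 0], "dr": [0.119, 0, 0]},
    {"gripper": 0, "delta_pos": [0, 0, 0], "dr": [0.119, 0, 0]},
    {"gripper": 0, "delta_pos": [0, 0, 0], "dr": [0.119, 0, 0]},
    {"gripper": 0, "delta_pos": [0, 0, 0], "dr": [0.119, 0, 0]},
    {"gripper": 0, "delta_pos": [0, 0, 0], "dr": [0.119, 0, 0]},
  ],
)

```text
t: 0.98
ee_pos: [192.2, 594.5, 230.4]
orientation: [1.163, 1.238, -1.164]
ft_force: [0.4, -0.3, -0.3]
width: 24.4
```

```bash
cat >> h.py <<'E'
def togo(x,y,z):
    o=ctrl.get_obs(); R=cv2.Rodrigues(np.array(o['orientation'],float))[0]
    print('t',round(float(o['t']),2),'pos',np.round(o['ee_pos'],1),'yaw_y',np.degrees(np.arctan2(R[1,1],R[0,1])).round(1),'xaxis',R[:,0].round(3),'F',np.round(o['ft_force'],1),'w',round(float(o['width']),1))
    print('q',np.round(o['qpos'],2),'delta cm',np.round(R.T@(np.array([x,y,z])-o['ee_pos'])/10,2))
E
python3 -c "
from h import *
togo(597.5,-97,160)"
```

```text
t 0.98 pos [192.2 594.5 230.4] yaw_y 3.6 xaxis [-0.    -0.001 -1.   ] F [ 0.4 -0.3 -0.3] w 24.4
q [1.24 0.42 1.63 0.   1.09 1.18] delta cm [ 7.07 36.16 71.53]
```

Call:
apply_moves(
  increments=[
    {"gripper": 0, "delta_pos": [0, 1.44, 2.86], "dr": [0, 0, 0]},
    {"gripper": 0, "delta_pos": [0, 1.44, 2.86], "dr": [0, 0, 0]},
    {"gripper": 0, "delta_pos": [0, 1.44, 2.86], "dr": [0, 0, 0]},
    {"gripper": 0, "delta_pos": [0, 1.44, 2.86], "dr": [0, 0, 0]},
    {"gripper": 0, "delta_pos": [0, 1.44, 2.86], "dr": [0, 0, 0]},
  ],
)

```text
t: 1.4
ee_pos: [274.2, 455.4, 230.4]
orientation: [1.158, 1.241, -1.159]
ft_force: [0.9, -0.7, -0.1]
width: 0.6
```

Call:
apply_moves(
  increments=[
    {"gripper": 0, "delta_pos": [0, 1.44, 2.86], "dr": [0, 0, 0]},
    {"gripper": 0, "delta_pos": [0, 1.44, 2.86], "dr": [0, 0, 0]},
    {"gripper": 0, "delta_pos": [0, 1.44, 2.86], "dr": [0, 0, 0]},
    {"gripper": 0, "delta_pos": [0, 1.44, 2.86], "dr": [0, 0, 0]},
    {"gripper": 0, "delta_pos": [0, 1.44, 2.86], "dr": [0, 0, 0]},
  ],
)

```text
t: 1.82
ee_pos: [355.8, 317.6, 230.6]
orientation: [1.159, 1.241, -1.159]
ft_force: [0.7, 0.6, 0.1]
width: 0.4
```

Call:
apply_moves(
  increments=[
    {"gripper": 0, "delta_pos": [0, 1.44, 2.86], "dr": [0, 0, 0]},
    {"gripper": 0, "delta_pos": [0, 1.44, 2.86], "dr": [0, 0, 0]},
    {"gripper": 0, "delta_pos": [0, 1.44, 2.86], "dr": [0, 0, 0]},
    {"gripper": 0, "delta_pos": [0, 1.44, 2.86], "dr": [0, 0, 0]},
    {"gripper": 0, "delta_pos": [0, 1.44, 2.86], "dr": [0, 0, 0]},
  ],
)

```text
t: 2.23
ee_pos: [437.4, 179.8, 230.7]
orientation: [1.159, 1.241, -1.159]
ft_force: [0.1, 0.5, 0.3]
width: 0.7
```

Call:
apply_moves(
  increments=[
    {"gripper": 0, "delta_pos": [0, 1.44, 2.86], "dr": [0, 0, 0]},
    {"gripper": 0, "delta_pos": [0, 1.44, 2.86], "dr": [0, 0, 0]},
    {"gripper": 0, "delta_pos": [0, 1.44, 2.86], "dr": [0, 0, 0]},
    {"gripper": 0, "delta_pos": [0, 1.44, 2.86], "dr": [0, 0, 0]},
    {"gripper": 0, "delta_pos": [0, 1.44, 2.86], "dr": [0, 0, 0]},
  ],
)

```text
t: 2.65
ee_pos: [518.9, 42.0, 230.6]
orientation: [1.159, 1.241, -1.159]
ft_force: [1.2, 0.6, -0.1]
width: 0.7
```

```bash
python3 -c "
from h import *
togo(597.5,-97,160)
d=grab('wrist');save(d,'w1.png')"
```

```text
t 2.65 pos [518.9  42.  230.6] yaw_y 3.9 xaxis [-0.  0. -1.] F [ 1.2  0.6 -0.1] w 0.7
q [ 0.06  0.27  1.86  0.    1.01 -0.01] delta cm [ 7.05  6.9  14.4 ]
```

View pics/w1.png

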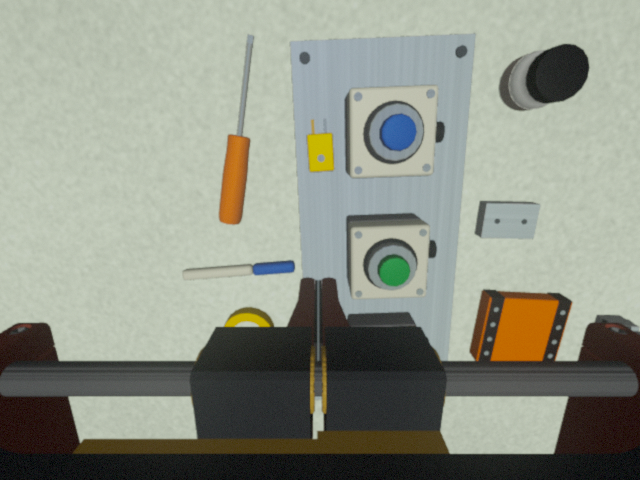

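Call:
apply_moves(
  increments=[
    {"gripper": 0, "delta_pos": [0, 1.38, 2.88], "dr": [0, 0, 0]},
    {"gripper": 0, "delta_pos": [0, 1.38, 2.88], "dr": [0, 0, 0]},
    {"gripper": 0, "delta_pos": [0, 1.38, 2.88], "dr": [0, 0, 0]},
    {"gripper": 0, "delta_pos": [0, 1.38, 2.88], "dr": [0, 0, 0]},
    {"gripper": 0, "delta_pos": [0, 1.38, 2.88], "dr": [0, 0, 0]},
  ],
)

```text
t: 3.12
ee_pos: [597.5, -96.7, 230.4]
orientation: [1.159, 1.241, -1.159]
ft_force: [0.8, 0.4, 0.3]
width: 0.4
```

Call:
apply_moves(
  increments=[
    {"gripper": 0, "delta_pos": [2.5, 0, 0], "dr": [0, 0, 0]},
    {"gripper": 0, "delta_pos": [2.5, 0, 0], "dr": [0, 0, 0]},
    {"gripper": 0, "delta_pos": [2.5, 0, 0], "dr": [0, 0, 0]},
    {"gripper": 0, "delta_pos": [1.0, 0, 0], "dr": [0, 0, 0]},
    {"gripper": 0, "delta_pos": [0, 0, 0], "dr": [0, 0, 0]},
  ],
)

```text
t: 3.53
ee_pos: [595.1, -95.0, 142.9]
orientation: [1.157, 1.245, -1.162]
ft_force: [0.1, -0.0, -0.1]
width: 0.3
```

```bash
python3 -c "
from h import *
togo(597.5,-97,135)
d=grab('scene');save(d,'s1.png')
cv2.imwrite('pics/s1c.png',cv2.resize(cv2.imread('pics/s1.png')[90:240,160:360],None,fx=4,fy=4))"
```

```text
t 3.53 pos [595.1 -95.  142.9] yaw_y 3.9 xaxis [-0.005  0.001 -1.   ] F [ 0.1 -0.  -0.1] w 0.3
q [-0.18  0.5   1.74  0.    0.91 -0.25] delta cm [0.79 0.23 0.22]
```

View pics/s1c.png

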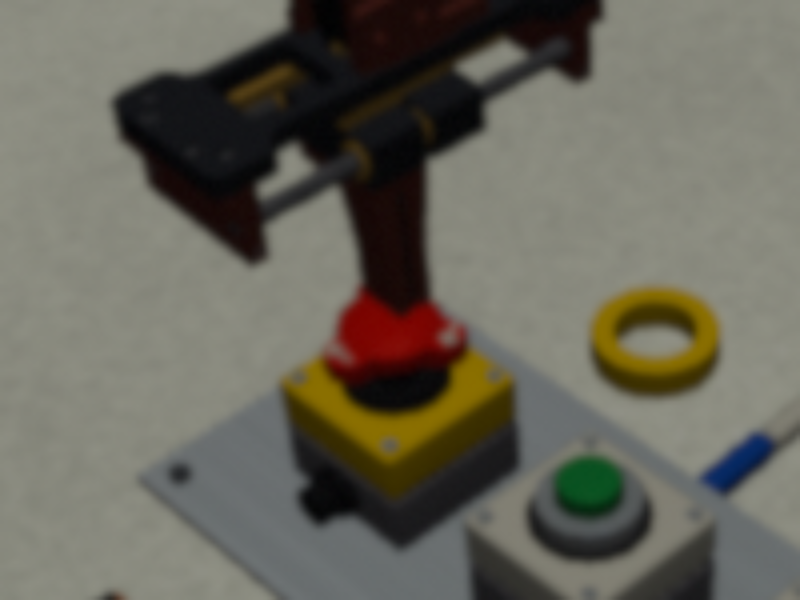

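The picture shows the closed fingertips just above the red dome, centred. Next I press it in.

Call:
apply_moves(
  increments=[
    {"gripper": 0, "delta_pos": [0.3, 0.2, 0.2], "dr": [0, 0, 0]},
    {"gripper": 0, "delta_pos": [0.3, 0, 0], "dr": [0, 0, 0]},
    {"gripper": 0, "delta_pos": [0.3, 0, 0], "dr": [0, 0, 0]},
    {"gripper": 0, "delta_pos": [0.3, 0, 0], "dr": [0, 0, 0]},
    {"gripper": 0, "delta_pos": [0.1, 0, 0], "dr": [0, 0, 0]},
  ],
)

```text
t: 4.0
ee_pos: [600.0, -97.4, 133.5]
orientation: [1.16, 1.239, -1.158]
ft_force: [-1.7, 0.3, 8.6]
width: 0.7
```

Call:
apply_moves(
  increments=[
    {"gripper": 0, "delta_pos": [0.1, 0, 0], "dr": [0, 0, 0]},
    {"gripper": 0, "delta_pos": [0.1, 0, 0], "dr": [0, 0, 0]},
    {"gripper": 0, "delta_pos": [0.05, 0, 0], "dr": [0, 0, 0]},
    {"gripper": 0, "delta_pos": [0, 0, 0], "dr": [0, 0, 0]},
    {"gripper": 0, "delta_pos": [0, 0, 0], "dr": [0, 0, 0]},
  ],
)

```text
t: 4.42
ee_pos: [600.0, -97.3, 131.5]
orientation: [1.16, 1.239, -1.158]
ft_force: [-1.1, 0.1, 7.0]
width: 0.8
```

Call:
apply_moves(
  increments=[
    {"gripper": 0, "delta_pos": [0.15, 0, 0], "dr": [0, 0, 0]},
    {"gripper": 0, "delta_pos": [0.15, 0, 0], "dr": [0, 0, 0]},
    {"gripper": 0, "delta_pos": [0.15, 0, 0], "dr": [0, 0, 0]},
    {"gripper": 0, "delta_pos": [0.1, 0, 0], "dr": [0, 0, 0]},
    {"gripper": 0, "delta_pos": [0, 0, 0], "dr": [0, 0, 0]},
  ],
)

```text
t: 4.83
ee_pos: [600.1, -97.4, 126.2]
orientation: [1.16, 1.239, -1.158]
ft_force: [-2.0, 0.2, 8.8]
width: 0.7
```

Call:
apply_moves(
  increments=[
    {"gripper": 0, "delta_pos": [0.1, 0, 0], "dr": [0, 0, 0]},
    {"gripper": 0, "delta_pos": [0.05, 0, 0], "dr": [0, 0, 0]},
    {"gripper": 0, "delta_pos": [0, 0, 0], "dr": [0, 0, 0]},
    {"gripper": 0, "delta_pos": [0, 0, 0], "dr": [0, 0, 0]},
    {"gripper": 0, "delta_pos": [0, 0, 0], "dr": [0, 0, 0]},
  ],
)

```text
t: 5.25
ee_pos: [600.2, -97.4, 126.0]
orientation: [1.16, 1.238, -1.157]
ft_force: [-5.2, 1.1, 18.2]
width: 0.4
```

Call:
apply_moves(
  increments=[
    {"gripper": 0, "delta_pos": [-1, 0, 0], "dr": [0, 0, 0]},
    {"gripper": 0, "delta_pos": [-1, 0, 0], "dr": [0, 0, 0]},
    {"gripper": 0, "delta_pos": [-1, 0, 0], "dr": [0, 0, 0]},
    {"gripper": 0, "delta_pos": [-1, 0, -1.5], "dr": [0, 0, 0]},
    {"gripper": 0, "delta_pos": [0, 1.5, -1.5], "dr": [0, 0, 0]},
  ],
)

```text
t: 5.67
ee_pos: [611.2, -66.2, 165.4]
orientation: [1.161, 1.239, -1.16]
ft_force: [1.7, 0.5, 0.8]
width: 0.2
```

Call:
apply_moves(
  increments=[
    {"gripper": 0, "delta_pos": [0, 1.5, 0], "dr": [0, 0, 0]},
    {"gripper": 0, "delta_pos": [0, 0.3, 0], "dr": [0, 0, 0]},
    {"gripper": 0, "delta_pos": [0, 0, 0], "dr": [0, 0, 0]},
    {"gripper": 0, "delta_pos": [0, 0, 0], "dr": [0, 0, 0]},
    {"gripper": 0, "delta_pos": [0, 0, 0], "dr": [0, 0, 0]},
  ],
)

```text
t: 6.08
ee_pos: [629.1, -65.1, 162.9]
orientation: [1.159, 1.242, -1.16]
ft_force: [-0.3, 0.2, 0.7]
width: 0.3
```

```bash
cat >> h.py <<'E'
def head():
    for n in ('scene','top'):
        d=grab(n); w=cloud(d); H,S,V=cv2.split(cv2.cvtColor(d['img'],cv2.COLOR_RGB2HSV))
        m=((H<6)|(H>174))&(S>150)&(V>60)&(np.hypot(w[...,0]-597.5,w[...,1]+97)<36)
        q=w[m]; print(n,m.sum(),'head z95',np.nanpercentile(q[:,2],[50,95,99]).round(1))
    return
E
python3 -c "
from h import *
togo(633.5,-67.4,115)
head()
d=grab('scene');save(d,'s2.png')
cv2.imwrite('pics/s2c.png',cv2.resize(cv2.imread('pics/s2.png')[110:210,200:320],None,fx=5,fy=5,interpolation=2))"
```

```text
t 6.08 pos [629.1 -65.1 162.9] yaw_y 3.9 xaxis [-0.001  0.    -1.   ] F [-0.3  0.2  0.7] w 0.3
q [-0.12  0.51  1.66 -0.    0.97 -0.19] delta cm [4.79 0.43 0.26]
scene 312 head z95 [115.2 118.7 119.5]
top 0 head z95 nan
  return np.nanmean(a, axis, out=out, keepdims=keepdims)
```

View pics/s2c.png

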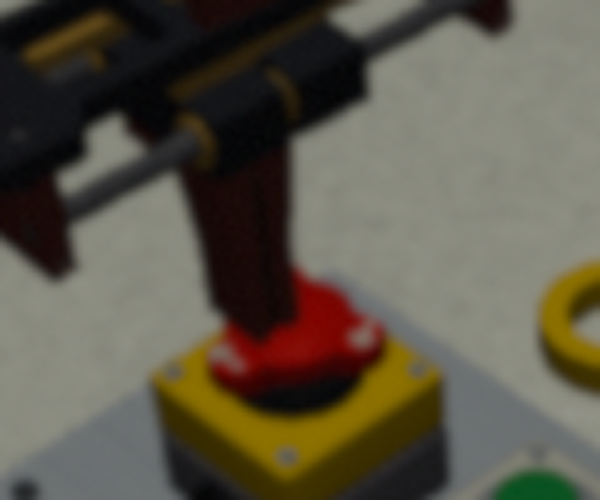

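Call:
apply_moves(
  increments=[
    {"gripper": 0, "delta_pos": [1.2, 0.6, 0], "dr": [0, 0, 0]},
    {"gripper": 0, "delta_pos": [1.2, 0, 0], "dr": [0, 0, 0]},
    {"gripper": 0, "delta_pos": [1.2, 0, 0], "dr": [0, 0, 0]},
    {"gripper": 0, "delta_pos": [0.8, 0, 0], "dr": [0, 0, 0]},
    {"gripper": 0, "delta_pos": [0.6, 0, 0], "dr": [0, 0, 0]},
  ],
)

```text
t: 6.65
ee_pos: [635.0, -64.6, 110.8]
orientation: [1.158, 1.243, -1.161]
ft_force: [-0.1, -0.2, -0.4]
width: 0.3
```

Call:
apply_moves(
  increments=[
    {"gripper": 0, "delta_pos": [0, 0, 0], "dr": [0, 0, 0]},
    {"gripper": 0, "delta_pos": [0, 0, 0], "dr": [0, 0, 0]},
    {"gripper": 0, "delta_pos": [0, 0, 0.2], "dr": [0, 0, 0]},
    {"gripper": 0, "delta_pos": [0, 0, 0.2], "dr": [0, 0, 0]},
    {"gripper": 0, "delta_pos": [0, 0, 0], "dr": [0, 0, 0]},
  ],
)

```text
t: 7.07
ee_pos: [636.8, -69.1, 113.8]
orientation: [1.159, 1.239, -1.158]
ft_force: [-0.5, -0.3, 0.3]
width: 0.5
```

Call:
apply_moves(
  increments=[
    {"gripper": 0, "delta_pos": [0, 0, 0.5], "dr": [0, 0, 0]},
    {"gripper": 0, "delta_pos": [0, 0.15, 0.33], "dr": [0.08, 0, 0]},
    {"gripper": 0, "delta_pos": [0, 0.15, 0.33], "dr": [0.08, 0, 0]},
    {"gripper": 0, "delta_pos": [0, 0.15, 0.33], "dr": [0.08, 0, 0]},
    {"gripper": 0, "delta_pos": [0, 0.15, 0.33], "dr": [0.08, 0, 0]},
  ],
)

```text
t: 7.48
ee_pos: [643.2, -87.0, 113.8]
orientation: [1.397, 1.076, -1.393]
ft_force: [1.2, 2.5, 0.1]
width: 1.0
```

```bash
python3 -c "
from h import *
togo(597.5,-97,113)
head()" 2>/dev/null
```

```text
t 7.48 pos [643.2 -87.  113.8] yaw_y -14.7 xaxis [ 0.003  0.001 -1.   ] F [1.2 2.5 0.1] w 1.0
q [-0.15  0.6   1.64  0.    0.9   0.1 ] delta cm [ 0.07 -4.17  2.12]
scene 461 head z95 [115.8 119.  119.9]
top 0 head z95 nan
```

Call:
apply_moves(
  increments=[
    {"gripper": 0, "delta_pos": [0, 0.15, 0.34], "dr": [0.08, 0, 0]},
    {"gripper": 0, "delta_pos": [0, 0.15, 0.34], "dr": [0.08, 0, 0]},
    {"gripper": 0, "delta_pos": [0, 0.15, 0.34], "dr": [0.08, 0, 0]},
    {"gripper": 0, "delta_pos": [0, 0, 0], "dr": [0, 0, 0]},
    {"gripper": 0, "delta_pos": [0, 0, 0], "dr": [0, 0, 0]},
  ],
)

```text
t: 8.0
ee_pos: [642.7, -98.4, 113.2]
orientation: [1.559, 0.937, -1.559]
ft_force: [1.0, 0.4, -0.0]
width: 0.2
```

```bash
python3 -c "
from h import *
togo(597.5,-97,113)
head()" 2>/dev/null
```

```text
t 8.0 pos [642.7 -98.4 113.2] yaw_y -28.0 xaxis [-0. -0. -1.] F [ 1.   0.4 -0. ] w 0.2
q [-0.17  0.6   1.64 -0.    0.9   0.32] delta cm [ 0.02 -4.06  2.  ]
scene 466 head z95 [115.8 119.2 120.3]
top 0 head z95 nan
```

```bash
python3 -c "
from h import *
d=grab('scene');save(d,'s3.png')
cv2.imwrite('pics/s3c.png',cv2.resize(cv2.imread('pics/s3.png')[130:210,200:310],None,fx=6,fy=6,interpolation=2))"
```

```text
(no output)
```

View pics/s3c.png

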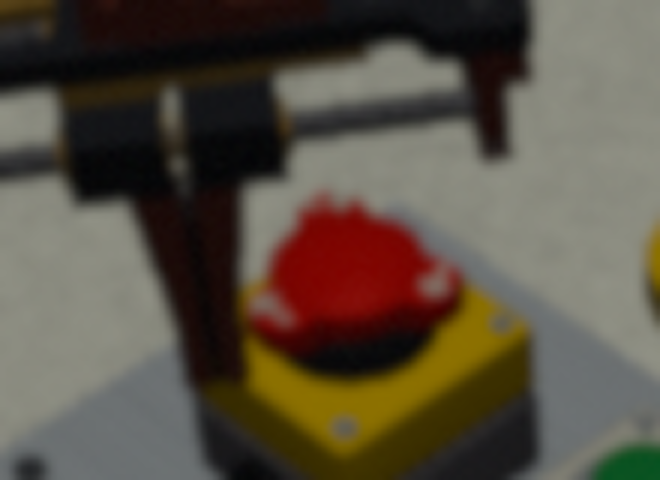

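The fingertips slid past the end of the lobe: the head is unturned and still latched, with the tips outside the left lobe in the crop. The tips are narrower than I assumed, so I will go back along the arc and come in closer to the axis.

Call:
apply_moves(
  increments=[
    {"gripper": 0, "delta_pos": [0, 0.1, -0.33], "dr": [-0.08, 0, 0]},
    {"gripper": 0, "delta_pos": [0, -0.18, -0.33], "dr": [-0.08, 0, 0]},
    {"gripper": 0, "delta_pos": [0, -0.18, -0.33], "dr": [-0.08, 0, 0]},
    {"gripper": 0, "delta_pos": [0, -0.18, -0.33], "dr": [-0.08, 0, 0]},
    {"gripper": 0, "delta_pos": [0, -0.18, -0.33], "dr": [-0.08, 0, 0]},
  ],
)

```text
t: 8.57
ee_pos: [642.3, -80.7, 113.2]
orientation: [1.272, 1.167, -1.272]
ft_force: [0.4, 0.0, 0.1]
width: 0.4
```

Call:
apply_moves(
  increments=[
    {"gripper": 0, "delta_pos": [0, -0.18, -0.33], "dr": [-0.08, 0, 0]},
    {"gripper": 0, "delta_pos": [0, -0.18, -0.33], "dr": [-0.08, 0, 0]},
    {"gripper": 0, "delta_pos": [0, 0, -0.5], "dr": [0, 0, 0]},
    {"gripper": 0, "delta_pos": [0, 0, -0.3], "dr": [0, 0, 0]},
    {"gripper": 0, "delta_pos": [0, 0, 0], "dr": [0, 0, 0]},
  ],
)

```text
t: 8.98
ee_pos: [638.5, -65.6, 113.2]
orientation: [1.16, 1.24, -1.16]
ft_force: [-0.1, -0.1, 0.0]
width: 0.8
```

```bash
python3 -c "
from h import *
togo(597.5,-97,113)
head()" 2>/dev/null
```

```text
t 8.98 pos [638.5 -65.6 113.2] yaw_y 3.8 xaxis [ 0.  0. -1.] F [-0.1 -0.1  0. ] w 0.8
q [-0.12  0.59  1.66  0.    0.89 -0.19] delta cm [ 0.02 -4.3   2.86]
scene 241 head z95 [116.  118.7 119.8]
top 0 head z95 nan
```

Call:
apply_moves(
  increments=[
    {"gripper": 0, "delta_pos": [0, -0.65, 0], "dr": [0, 0, 0]},
    {"gripper": 0, "delta_pos": [0, -0.65, 0], "dr": [0, 0, 0]},
    {"gripper": 0, "delta_pos": [0, 0, 0.4], "dr": [0, 0, 0]},
    {"gripper": 0, "delta_pos": [0, 0, 0.4], "dr": [0, 0, 0]},
    {"gripper": 0, "delta_pos": [0, 0, 0], "dr": [0, 0, 0]},
  ],
)

```text
t: 9.5
ee_pos: [626.3, -75.2, 113.2]
orientation: [1.161, 1.24, -1.159]
ft_force: [1.3, 4.5, -1.3]
width: 0.5
```

Call:
apply_moves(
  increments=[
    {"gripper": 0, "delta_pos": [0, 0.15, 0.25], "dr": [0.08, 0, 0]},
    {"gripper": 0, "delta_pos": [0, 0.15, 0.25], "dr": [0.08, 0, 0]},
    {"gripper": 0, "delta_pos": [0, 0.15, 0.25], "dr": [0.08, 0, 0]},
    {"gripper": 0, "delta_pos": [0, 0, 0], "dr": [0, 0, 0]},
    {"gripper": 0, "delta_pos": [0, 0, 0], "dr": [0, 0, 0]},
  ],
)

```text
t: 9.92
ee_pos: [630.9, -82.5, 113.3]
orientation: [1.337, 1.123, -1.335]
ft_force: [0.5, 4.5, 0.8]
width: 0.2
```

```bash
python3 -c "
from h import *
togo(597.5,-97,113)
head()" 2>/dev/null
```

```text
t 9.92 pos [630.9 -82.5 113.3] yaw_y -9.9 xaxis [ 0.001  0.001 -1.   ] F [0.5 4.5 0.8] w 0.2
q [-0.15  0.58  1.67  0.    0.88  0.02] delta cm [ 0.03 -3.04  2.01]
scene 316 head z95 [116.6 119.9 156.8]
top 0 head z95 nan
```

Call:
apply_moves(
  increments=[
    {"gripper": 0, "delta_pos": [0, 0.15, 0.25], "dr": [0.08, 0, 0]},
    {"gripper": 0, "delta_pos": [0, 0.15, 0.25], "dr": [0.08, 0, 0]},
    {"gripper": 0, "delta_pos": [0, 0.15, 0.25], "dr": [0.08, 0, 0]},
    {"gripper": 0, "delta_pos": [0, 0.15, 0.25], "dr": [0.08, 0, 0]},
    {"gripper": 0, "delta_pos": [0, 0, 0], "dr": [0, 0, 0]},
  ],
)

```text
t: 10.43
ee_pos: [634.4, -94.2, 114.0]
orientation: [1.567, 0.931, -1.563]
ft_force: [1.9, 6.3, 2.8]
width: 0.7
```

```bash
python3 -c "
from h import *
togo(597.5,-97,113)
head()" 2>/dev/null
```

```text
t 10.43 pos [634.4 -94.2 114. ] yaw_y -28.4 xaxis [ 0.002  0.    -1.   ] F [1.9 6.3 2.8] w 0.7
q [-0.17  0.59  1.66  0.    0.89  0.33] delta cm [ 0.09 -3.11  2.01]
scene 428 head z95 [121.7 124.6 125.4]
top 0 head z95 nan
```

Call:
apply_moves(
  increments=[
    {"gripper": 0, "delta_pos": [0, 0.15, 0.25], "dr": [0.08, 0, 0]},
    {"gripper": 0, "delta_pos": [0, 0, 0], "dr": [0, 0, 0]},
    {"gripper": 0, "delta_pos": [0, 0, 0], "dr": [0, 0, 0]},
    {"gripper": 0, "delta_pos": [0, -0.17, -0.24], "dr": [-0.08, 0, 0]},
    {"gripper": 0, "delta_pos": [0, -0.17, -0.24], "dr": [-0.08, 0, 0]},
  ],
)

```text
t: 10.95
ee_pos: [634.0, -91.0, 114.0]
orientation: [1.505, 0.986, -1.501]
ft_force: [0.9, 4.6, 4.7]
width: 0.5
```

Call:
apply_moves(
  increments=[
    {"gripper": 0, "delta_pos": [0, -0.17, -0.24], "dr": [-0.08, 0, 0]},
    {"gripper": 0, "delta_pos": [0, -0.17, -0.24], "dr": [-0.08, 0, 0]},
    {"gripper": 0, "delta_pos": [0, -0.17, -0.24], "dr": [-0.08, 0, 0]},
    {"gripper": 0, "delta_pos": [0, -0.17, -0.24], "dr": [-0.08, 0, 0]},
    {"gripper": 0, "delta_pos": [0, -0.17, -0.24], "dr": [-0.08, 0, 0]},
  ],
)

```text
t: 11.37
ee_pos: [628.5, -77.4, 113.9]
orientation: [1.216, 1.204, -1.213]
ft_force: [0.4, 2.9, 3.2]
width: 0.3
```

Call:
apply_moves(
  increments=[
    {"gripper": 0, "delta_pos": [0, -0.17, -0.24], "dr": [-0.08, 0, 0]},
    {"gripper": 0, "delta_pos": [0, 0.3, -0.6], "dr": [0, 0, 0]},
    {"gripper": 0, "delta_pos": [0, 0.3, -0.4], "dr": [0, 0, 0]},
    {"gripper": 0, "delta_pos": [0, 0, 0], "dr": [0, 0, 0]},
    {"gripper": 0, "delta_pos": [0, 0, 0], "dr": [0, 0, 0]},
  ],
)

```text
t: 11.78
ee_pos: [631.6, -64.6, 113.0]
orientation: [1.159, 1.24, -1.16]
ft_force: [0.6, -0.4, 0.2]
width: 0.6
```

```bash
python3 -c "
from h import *
togo(597.5,-97,113)
head()
d=grab('scene');save(d,'s4.png')
cv2.imwrite('pics/s4c.png',cv2.resize(cv2.imread('pics/s4.png')[130:210,200:310],None,fx=6,fy=6,interpolation=2))" 2>/dev/null
```

```text
t 11.78 pos [631.6 -64.6 113. ] yaw_y 3.8 xaxis [-0. -0. -1.] F [ 0.6 -0.4  0.2] w 0.6
q [-0.12  0.58  1.68 -0.    0.88 -0.19] delta cm [ 0.   -3.62  3.  ]
scene 145 head z95 [122.1 125.4 125.7]
top 0 head z95 nan
```

View pics/s4c.png

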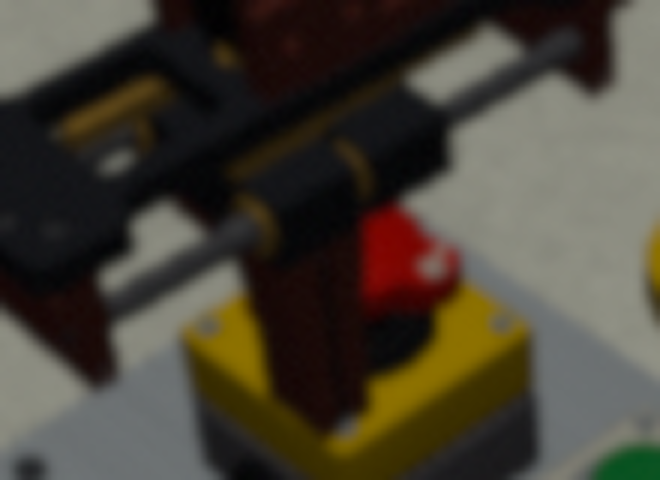

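The crop shows the red head up again, with more of the black collar visible under it. Next I lift off.

Call:
apply_moves(
  increments=[
    {"gripper": 0, "delta_pos": [-1.5, 0, 0], "dr": [0, 0, 0]},
    {"gripper": 0, "delta_pos": [-2, 0, 0], "dr": [0, 0, 0]},
    {"gripper": 0, "delta_pos": [-2, 0, 0], "dr": [0, 0, 0]},
    {"gripper": 0, "delta_pos": [-1, -1, -3], "dr": [0, 0, 0]},
    {"gripper": 0, "delta_pos": [0, -1, -3], "dr": [0, 0, 0]},
  ],
)

```text
t: 12.35
ee_pos: [609.2, -7.0, 180.9]
orientation: [1.164, 1.235, -1.158]
ft_force: [0.1, -0.9, 0.8]
width: 0.8
```

Call:
apply_moves(
  increments=[
    {"gripper": 0, "delta_pos": [0, -1, -3], "dr": [0, 0, 0]},
    {"gripper": 0, "delta_pos": [0, -1, -3], "dr": [0, 0, 0]},
    {"gripper": 0, "delta_pos": [0, 0, -3], "dr": [0, 0, 0]},
    {"gripper": 0, "delta_pos": [0, 0, -2], "dr": [0, 0, 0]},
    {"gripper": 0, "delta_pos": [0, 0, -1], "dr": [0, 0, 0]},
  ],
)

```text
t: 12.77
ee_pos: [578.9, 114.3, 178.3]
orientation: [1.158, 1.241, -1.158]
ft_force: [-0.0, 0.1, 0.4]
width: 0.2
```

```bash
python3 -c "
from h import *
togo(574,131,150)
head()
d=grab('wrist');w=cloud(d);H,S,V=cv2.split(cv2.cvtColor(d['img'],cv2.COLOR_RGB2HSV))
q=w[(H>100)&(H<125)&(S>130)&(w[...,2]>100)&(w[...,2]<125)];print('blue',len(q),((np.nanpercentile(q,1,0)+np.nanpercentile(q,99,0))/2).round(1),np.nanpercentile(q,99,0)-np.nanpercentile(q,1,0))
" 2>/dev/null
```

```text
t 12.77 pos [578.9 114.3 178.3] yaw_y 4.0 xaxis [ 0.  0. -1.] F [-0.   0.1  0.4] w 0.2
q [0.17 0.44 1.75 0.   0.96 0.11] delta cm [ 2.83 -0.37 -1.7 ]
scene 474 head z95 [122.8 126.1 126.7]
top 885 head z95 [123.8 127.  128.2]
blue 1163 [575.1 132.1 113.5] [24.45548655 24.55586648  4.28976726]
```

Call:
apply_moves(
  increments=[
    {"gripper": 0, "delta_pos": [0, -0.35, -1.7], "dr": [0, 0, 0]},
    {"gripper": 0, "delta_pos": [1.5, 0, 0], "dr": [0, 0, 0]},
    {"gripper": 0, "delta_pos": [1.5, 0, 0], "dr": [0, 0, 0]},
    {"gripper": 0, "delta_pos": [1.2, 0, 0], "dr": [0, 0, 0]},
    {"gripper": 0, "delta_pos": [0.8, 0, 0], "dr": [0, 0, 0]},
  ],
)

```text
t: 13.33
ee_pos: [574.3, 127.5, 126.7]
orientation: [1.159, 1.241, -1.161]
ft_force: [-0.5, -0.4, -0.3]
width: 0.0
```

Call:
apply_moves(
  increments=[
    {"gripper": 0, "delta_pos": [0.3, 0, 0], "dr": [0, 0, 0]},
    {"gripper": 0, "delta_pos": [0.3, 0, 0], "dr": [0, 0, 0]},
    {"gripper": 0, "delta_pos": [0.3, 0, 0], "dr": [0, 0, 0]},
    {"gripper": 0, "delta_pos": [0.3, 0, 0], "dr": [0, 0, 0]},
    {"gripper": 0, "delta_pos": [0, 0, 0], "dr": [0, 0, 0]},
  ],
)

```text
t: 13.75
ee_pos: [574.8, 128.5, 116.5]
orientation: [1.159, 1.24, -1.159]
ft_force: [-2.7, -3.9, 4.3]
width: 0.5
```

Call:
apply_moves(
  increments=[
    {"gripper": 0, "delta_pos": [0.1, 0, 0], "dr": [0, 0, 0]},
    {"gripper": 0, "delta_pos": [0.05, 0, 0], "dr": [0, 0, 0]},
    {"gripper": 0, "delta_pos": [0, 0, 0], "dr": [0, 0, 0]},
    {"gripper": 0, "delta_pos": [0, 0, 0], "dr": [0, 0, 0]},
    {"gripper": 0, "delta_pos": [0, 0, 0], "dr": [0, 0, 0]},
  ],
)

```text
t: 14.17
ee_pos: [575.0, 128.6, 116.2]
orientation: [1.159, 1.24, -1.158]
ft_force: [-4.4, -4.2, 11.3]
width: 0.9
```

The force has passed 5 N and stopped sinking at a TCP height of 116.2 mm, so the button is fully in. I release it and retreat towards the robot side, high up.

Call:
apply_moves(
  increments=[
    {"gripper": 0, "delta_pos": [-1, 0, 0], "dr": [0, 0, 0]},
    {"gripper": 0, "delta_pos": [-2, 0, 0], "dr": [0, 0, 0]},
    {"gripper": 0, "delta_pos": [-3, 0, 0], "dr": [0, 0, 0]},
    {"gripper": 0, "delta_pos": [-3, 0, 0], "dr": [0, 0, 0]},
    {"gripper": 0, "delta_pos": [-2, 0, -2], "dr": [0, 0, 0]},
  ],
)

```text
t: 14.58
ee_pos: [574.6, 147.5, 227.9]
orientation: [1.162, 1.237, -1.158]
ft_force: [0.5, 1.0, -0.4]
width: 0.8
```

Call:
apply_moves(
  increments=[
    {"gripper": 0, "delta_pos": [0, -2, -3], "dr": [0, 0, 0]},
    {"gripper": 0, "delta_pos": [0, -2, -3], "dr": [0, 0, 0]},
    {"gripper": 0, "delta_pos": [0, -2, -3], "dr": [0, 0, 0]},
    {"gripper": 0, "delta_pos": [0, -2, -3], "dr": [0, 0, 0]},
    {"gripper": 0, "delta_pos": [0, -1, -2], "dr": [0, 0, 0]},
  ],
)

```text
t: 15.0
ee_pos: [471.9, 284.6, 225.3]
orientation: [1.159, 1.242, -1.157]
ft_force: [0.2, 0.2, 0.1]
width: 0.4
```

Call:
apply_moves(
  increments=[
    {"gripper": 0, "delta_pos": [0, -1, -2], "dr": [0, 0, 0]},
    {"gripper": 0, "delta_pos": [0, -1, -2], "dr": [0, 0, 0]},
    {"gripper": 0, "delta_pos": [0, 0, 0], "dr": [0, 0, 0]},
    {"gripper": 0, "delta_pos": [0, 0, 0], "dr": [0, 0, 0]},
    {"gripper": 0, "delta_pos": [0, 0, 0], "dr": [0, 0, 0]},
  ],
)

```text
t: 15.42
ee_pos: [451.6, 320.9, 225.0]
orientation: [1.159, 1.24, -1.158]
ft_force: [-0.4, -0.2, 0.3]
width: 0.7
```

```bash
python3 -c "
from h import *
togo(574,131,150)
head()
d=grab('top');save(d,'top1.png');w=cloud(d);H,S,V=cv2.split(cv2.cvtColor(d['img'],cv2.COLOR_RGB2HSV))
for m in ((H>100)&(H<125)&(S>130),(H>45)&(H<90)&(S>100)):
  q=w[m&(w[...,2]>100)&(w[...,2]<125)];print(len(q),q.mean(0).round(1))
" 2>/dev/null
```

```text
t 15.42 pos [451.6 320.9 225. ] yaw_y 3.9 xaxis [ 0.001  0.    -1.   ] F [-0.4 -0.2  0.3] w 0.7
q [ 0.6   0.33  1.79 -0.    1.02  0.53] delta cm [ 7.5  10.91 19.78]
scene 455 head z95 [123.  125.8 126.8]
top 888 head z95 [123.7 127.1 128.2]
266 [573.6 130.5 113.2]
272 [585.7  17.  113. ]
```

View pics/top1.png

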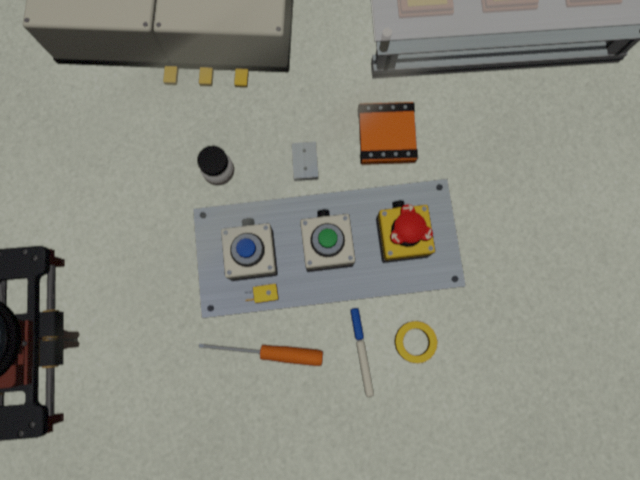

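The view matches the first picture. The head is out with its lobes at rest, both buttons are at their original height, and the loose things lie where they were.

```bash
python3 -c "
from workcell import ctrl
print(ctrl.close_job())"
```

```text
the job is handed in; nothing more can be done
None
```

I pressed the red head in until it latched, turned it clockwise off its catch, then pressed the blue reset button fully in and let it come back. The job was handed in at about 15.5 s, and `close_job` reports no verdict.

- **Latch:** the head's top measured about 119.5 mm with no finger on it, against 126.4 mm when out. The press reached the hard stop at about 18 N.
- **Turning off the catch:** my first push slid past the end of the lobe, because the fingertips are narrower than I had assumed. The head stayed latched and did not turn noticeably. The second push, closer to the axis, met 4–6 N, and the head sprang out and turned back to rest.
- **Blue reset:** the force reached 11 N and the button stopped sinking at full depth.
- **Last checks:** the head is at its starting height with its lobes as at the start. The blue and green buttons are at their starting heights (about 113 mm), and no loose thing had visibly moved in the top picture. The arm was clear of everything. No check failed at the end.

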